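# Set the last blank against the rail and switch the grinding chuck on

### The job

Of the three steel blanks on the magnetic chuck, one stands out of line: with the fingertips push it gently back against the chuck's rear rail, without lifting it, until its whole back edge lies flush on the rail. Only then press the green button of the chuck's control box fully down, gently, let it come up again and withdraw. Leave alone the two blanks that are already home, the red button, the power selector, the emergency stop and the other things on the bench.

Things in the scene. Friction and masses are not known exactly. Their poses are not given: they have to be found in the camera images.
- chuck: electromagnetic chuck, fixed to the bench: blue body 150 (x) by 380 (y) mm with a steel top striped with brass, top face 75 mm above the bench. Origin at the centre of its underside, on the bench; z up, x points away from the robot towards the rear rail, y along the chuck. A dark 8 mm thick end stop stands 12 mm above the top at its +y end
- rail_face (a point): point on the front face of the rear rail, at the middle of its length, 6 mm above the chuck's top face; axes as the chuck's (x points into the rail). The rail is a rigid dark steel bar, 380 mm long (y) and 10 mm thick, along the chuck's far side; it stands 12 mm above the chuck's top face
- blank: the blank that stands out of line: dark steel block 45 (x) by 70 (y) by 25 (z) mm, about 0.6 kg, lying loose on the chuck (magnet off), 20 to 45 mm short of the rail and somewhat turned. Origin at the centre of its underside; its +x face is the one that goes against the rail. Its steel on the oiled chuck slides with about 1 to 2.5 N (more for a moment when touched or when a corner meets the rail); pushed further at the middle of its -x face it squares itself up on the rail
- back_left (a point): on the out-of-line blank, its rear edge's +y end, at half height (12.5 mm above the chuck's top); flush means level with rail_face in x
- back_right (a point): on the out-of-line blank, its rear edge's -y end, at half height
- blank_left: identical blank, already home against the rail near the chuck's +y end; leave alone. Origin at the centre of its underside
- blank_right: identical blank, already home against the rail near the chuck's -y end; leave alone. Origin at the centre of its underside
- control: the chuck's control box, fixed, left or right of the chuck: cream box 130 (x) by 170 (y) mm, aluminium top panel 75 mm above the bench, with green button, red button, black power selector knob and a white lamp (12 mm high). Origin at the centre of its underside; buttons stand on the top panel
- green_top (a point): centre of the top of the green button, a 28 mm wide cap that stands 10 mm out of a dark 44 mm wide housing, 22 mm above the panel and 97 mm above the bench; the button is 42 mm to the +y and 22 mm to the -x of the middle of the control box's panel (box axes)
- green (a joint): travel of the green button, m: 0 up, 0.006 fully down; spring return, 5 N to push fully down, straight down
- red_top (a point): centre of the top of the red button, like the green one, 84 mm from it on the same panel; leave alone
- red (a joint): travel of the red button, m: 0 up
- power (a joint): angle of the power selector, rad: a black knob 30 mm wide, rising about 45 mm above the panel, at 38 mm to the +x and 30 mm to the -y of the panel's middle (box axes); leave alone
- estop_top (a point): centre of the top of the emergency stop, a red 40 mm mushroom about 71 mm above the bench on a yellow 72 mm square box that stands in front of the chuck; leave alone
- estop (a joint): travel of the emergency stop, m: 0 up
- indicator: dial indicator on a magnetic stand, 210 mm high, dial towards -x of its base; stands on the side of the chuck opposite to the control box. Origin under the centre of its 60 by 50 mm base
- dresser: wheel dresser: 50 mm square steel block 25 mm high with an upright diamond pin, 61 mm high overall, behind the chuck. Origin under its centre
- oilstone: two-coloured sharpening stone, 50 by 150 by 25 mm, in front of the chuck. Origin under its centre
- oil: yellow oil bottle, 64 mm wide, 170 mm high, red cap, behind the chuck. Origin under its centre
- brush: swarf brush, 200 mm long, lying at the robot's right
There are look-alikes about, which are no part of the job. There is more than one size of the control; the one meant has the size given above.

How it is judged:
By the outcome, as a careful person would: the job done as asked, in the order asked, and still so for the second after the job is handed in, with the robot touching nothing.
It also fails if it takes over 51 s, if anything falls off the work surface, if the arm or the gripper's body presses on something with over 40 N, if the wrist force passes 120 N, or if a joint passes its speed limit or range.

### The arm

A 6-joint arm with a two-finger parallel gripper is mounted at the origin on the work surface. World frame = base frame: x ahead of the robot, y to its left, z up, the work surface at z = 0. Lengths are in m, angles in rad, forces in N, time in s.
With the tool pointing down it reaches from about 0.35 to 0.85 m from the base axis. Payload 8.1 kg.
Tool frame: the origin (TCP) lies on the mounting face of the last link; the fingertips stand 186 mm ahead of it and the grasp point (between the pads) lies 167 mm ahead of it; z points along the fingers, y is the line along which they close (so a half turn about z gives the same grasp; the last joint's range is limited). The gripper opens to 93 mm and grips with 3 to 60 N. Pads are 15 mm wide; open, the fingers measure 128 mm over their backs; the gripper's body (75 mm by 188 mm) begins 65 mm behind the grasp point.
Start: joints at [-1.267, 0.13, 1.488, -0, 1.523, -0.085], TCP at [0.227, -0.555, 0.405] pointing down, gripper open.
Joint ranges: [-2.96, 2.96], [-0.89, 2.26], [0.02, 2.5], [-1.34, 4.48], [0, 2.73], [-2.66, 2.66]. Speed limits (rad/s): [2.39, 2.39, 2.79, 3.14, 3.14, 3.14].

### API

Orientations are given as a rotation vector (axis times angle).
In Python, from plant import * gives the robot as it stands. The module is installed in compiled form; this text tells all that it offers.
- The arm moves only by the tool arm_command, never from a script. Its argument "increments" is a list of rows, each a list of 6 numbers: the shift along the tool's x, y, z in units of 0.2 m (1.0 is 0.2 m), then the turn, a rotation vector about the tool's x, y, z in units of pi rad (1.0 is pi rad). A call has exactly 5 rows; each row is the pose to reach, as a shift and turn from the pose commanded when the call began, along the tool's axes at that moment, turning the shorter way round; what a row does not reach only later rows make up. A row lasts 1/8 s, in which the tool goes at most 62.5 mm and 10.7 degrees, less where a joint would pass 70% of its speed; a pose out of reach is approached as far as the arm can. A call with a number of a shift or a turn outside -1 to 1 is refused whole. A call with a gripper value outside its range is refused whole. "fingers" is the closure, from -1 (fully open) to 1 (shut), set as the call begins (left out, the last holds). The fingers move at their own pace and stop on an object; "force" is the grip in N (left out, the last holds). Time passes only in rows, so rows that repeat a pose let the fingers close, or fill a call up. It gives the time, the measured TCP pose, the force, the opening and the grip force at its end, in the units of the state.
- read_state(): the state, without advancing time (a new reading comes with each control period).
- read_camera(name): name is "side" or "top"; returns a dict with "image" (400x640x3 uint8, red, green, blue), "fx", "fy", "cx", "cy" (pixels), "T" (4x4, takes a point from camera to world coordinates). Camera axes: x right, y down, z forward; pixel columns grow to the right and rows downward; lengths in m; the calibration is good to about 2 mm. A picture is of the moment at which its call begins. There is no depth.
- close_job(): hands the job in; it is judged then, once.
The state is a dict: "t": time; "q": joint angles; "dq": joint speeds; "joint_torque": joint torques, N m; "tool_pos": TCP position; "orientation": TCP orientation; "force": force on the tool from outside, world axes, zero at the start; "wrist_torque": the same for the moment, N m; "opening": finger opening in m; "gripper_force": force on a finger pad.
Only numpy, scipy, OpenCV 4.12 (cv2) and the standard library are available. Lean on these libraries where they do the work, as an engineer would, in place of code of your own. Each camera call takes 0.05 s, during which the arm holds its last target. There are 200 camera calls.

## Working session

There is one attempt and no reset: what is moved stays moved. The work goes in short steps, Python scripts to look and compute and a tool call to move; the robot and the scene stay as the last step left them, time stands still between calls to the robot, and variables do not carry over. Pictures are saved under pics/ and viewed, at most 10 in all, crops included, and the job is handed in when it is done.

Besides the shell and the picture viewer there is one more tool, called after ">>>" as name(argument=value, ...) on one line, values as JSON. arm_command: Moves the arm, as the interface text tells. Shifts and turns lie within -1 to 1; 1 stands for 0.2 m of shift or pi rad of turn. Its arguments: {"type":"object","properties":{"increments":{"type":"array","items":{"type":"array","items":{"type":"number","minimum":-1,"maximum":1}}},"fingers":{"type":"number"},"force":{"type":"number"}},"required":["increments"]}

```bash
mkdir -p pics; python3 - <<'E'
from plant import *
import cv2,numpy as np,pickle
d={}
for n in("side","top"):
    c=read_camera(n);d[n]=c;cv2.imwrite(f"pics/{n}0.png",c["image"][:,:,::-1])
    print(n,c["fx"],c["fy"],c["cx"],c["cy"],np.round(c["T"],4).tolist())
pickle.dump(d,open("d0.pkl","wb"))
s=read_state();print({k:np.round(v,4).tolist() for k,v in s.items()})
E
```

```text
side 470.95629558002514 470.95629558002514 311.13577238449733 194.2288275376482 [[-0.9783, -0.1301, 0.1615, 0.2548], [-0.2072, 0.5779, -0.7893, 1.1583], [0.0093, -0.8057, -0.5923, 0.9659], [0.0, 0.0, 0.0, 1.0]]
top 510.3096192561815 510.3096192561815 311.37224115423527 191.7427467424858 [[-0.0117, -0.9894, 0.145, 0.2631], [-0.9999, 0.012, 0.0012, -0.013], [-0.0029, -0.1449, -0.9894, 1.6085], [0.0, 0.0, 0.0, 1.0]]
{'t': 0.1, 'q': [-1.2674, 0.1311, 1.4892, -0.0, 1.523, -0.0854], 'dq': [0.0006, -0.0038, -0.0024, -0.0004, -0.0005, -0.0004], 'joint_torque': [0.0018, -56.134, -49.31, 0.077, 0.0291, -0.0], 'tool_pos': [0.2274, -0.555, 0.4038], 'orientation': [-3.0808, -0.6066, 0.0003], 'force': [-0.0098, -0.0695, -0.7278], 'wrist_torque': [0.0148, 0.0046, -0.0465], 'gripper_force': 0.0, 'opening': 0.093}
```

View pics/top0.png

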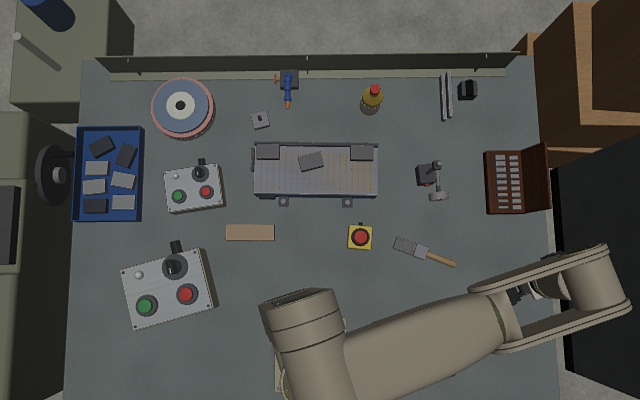

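View pics/side0.png

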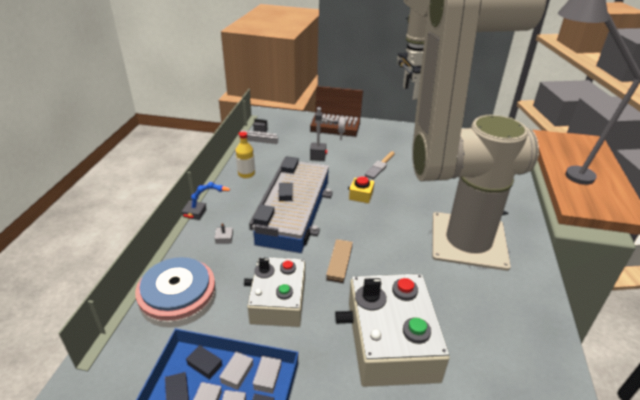

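The top view shows the chuck at about (315,170), the loose blank at (311,161) and home blanks at (268,151) and (362,152). There are two control boxes: a small one at (193,188), about 58 px wide (≈170 mm), and a large one at (168,288), about 85 px. The small one fits the given size. I'll confirm with an enlarged crop.

```bash
cat >h.py <<'E'
import numpy as np,cv2
def ray(c,uv,z):
    T=c["T"];d=T[:3,:3]@[(uv[0]-c["cx"])/c["fx"],(uv[1]-c["cy"])/c["fy"],1];o=T[:3,3]
    return o+d*(z-o[2])/d[2]
def proj(c,p):
    T=c["T"];q=T[:3,:3].T@(np.array(p)-T[:3,3]);return np.array([c["fx"]*q[0]/q[2]+c["cx"],c["fy"]*q[1]/q[2]+c["cy"]])
def tri(cs,uvs):
    A=[];b=[]
    for c,uv in zip(cs,uvs):
        T=c["T"];d=T[:3,:3]@[(uv[0]-c["cx"])/c["fx"],(uv[1]-c["cy"])/c["fy"],1];d/=np.linalg.norm(d)
        P=np.eye(3)-np.outer(d,d);A.append(P);b.append(P@T[:3,3])
    return np.linalg.lstsq(np.vstack(A),np.hstack(b),rcond=None)[0]
E
python3 - <<'E'
import pickle
from h import *
d=pickle.load(open("d0.pkl","rb"));t=d["top"];im=t["image"]
a=cv2.resize(im[138:212,240:390],None,fx=5.3,fy=5.3,interpolation=cv2.INTER_CUBIC)
b=cv2.resize(im[155:217,155:235],None,fx=3.2,fy=3.2,interpolation=cv2.INTER_CUBIC)
o=np.zeros((a.shape[0]+b.shape[0],800,3),np.uint8);o[:a.shape[0],:a.shape[1]]=a;o[a.shape[0]:,:b.shape[1]]=b
s=cv2.resize(d["side"]["image"][150:250,220:340],None,fx=2,fy=2);o=o[:600];o[a.shape[0]:a.shape[0]+200,300:540]=s[:o.shape[0]-a.shape[0]]
cv2.imwrite("pics/crop.png",o[:,:,::-1]);print(o.shape)
for n,c in d.items():
    h=cv2.cvtColor(c["image"],cv2.COLOR_RGB2HSV)
    for nm,lo,hi in(("green",(50,120,50),(80,255,255)),("redA",(0,150,90),(6,255,255)),):
        m=cv2.inRange(h,lo,hi);k,_,st,ce=cv2.connectedComponentsWithStats(m)
        for i in range(1,k):
            if st[i,4]>25: print(n,nm,ce[i].round(1),st[i,4],ray(c,ce[i],.095).round(3))
E
```

```text
(590, 800, 3)
side green [283.7 288.6] 64 [0.477 0.395 0.095]
side green [417.3 325.9] 213 [0.153 0.438 0.095]
side redA [242.5 134.5] 42 [ 0.823 -0.317  0.095]
side redA [362.2 180.6] 80 [ 0.346 -0.112  0.095]
side redA [287.4 264.5] 64 [0.489 0.312 0.095]
side redA [405.4 284.9] 174 [0.186 0.318 0.095]
top green [177.4 195.4] 54 [0.479 0.39  0.095]
top green [144.2 305.7] 131 [0.156 0.478 0.095]
top redA [374.9  88.6] 69 [ 0.804 -0.211  0.095]
top redA [205.2 190.9] 59 [0.491 0.307 0.095]
top redA [360.2 236.3] 129 [ 0.35  -0.154  0.095]
top redA [185.2 293.9] 138 [0.188 0.36  0.095]
```

View pics/crop.png

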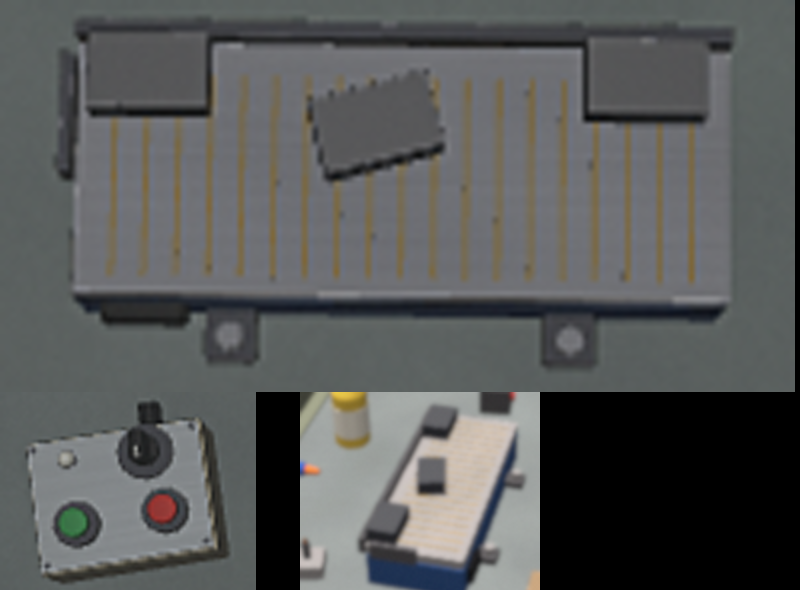

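The crop shows, at top, the loose blank with top-face corners near crop (308,97), (427,70), (443,145), (328,172). The rail's front edge runs along crop row ~44. Bottom left is the small box, with its green button at image (177,195). Its green–red distance measures 84 mm (the big box's is 122 mm), so it is the one meant.

```bash
python3 - <<'E'
import pickle
from h import *
d=pickle.load(open("d0.pkl","rb"));t=d["top"];s=d["side"]
f=lambda u,v:(240+(u+.5)/5.3-.5,138+(v+.5)/5.3-.5)
P={}
for n,u,v,z in(("bl_bl",308,97,.1),("bl_br",427,70,.1),("bl_fr",443,146,.1),("bl_fl",328,173,.1),("railfront_l",215,42,.087),("railfront_r",583,46,.087),("ch_fl",75,295,.075),("ch_fr",730,302,.075),("rail_bl",78,22,.087),("rail_br",733,31,.087),("L_fl",88,107,.1),("L_fr",208,107,.1),("R_fl",588,115,.1),("R_fr",707,115,.1)):
    P[n]=ray(t,f(u,v),z);print(n,P[n].round(4))
# auto: dark blank contour in the top view within chuck face
g=cv2.cvtColor(t["image"],cv2.COLOR_RGB2GRAY);print(g[150:172:3,295:330:4])
for nm,c,box in(("top",t,(290,148,335,176)),("side",s,(272,178,300,203))):
    x0,y0,x1,y1=box;G=cv2.cvtColor(c["image"],cv2.COLOR_RGB2GRAY)[y0:y1,x0:x1]
    th,m=cv2.threshold(cv2.resize(G,None,fx=8,fy=8,interpolation=cv2.INTER_CUBIC),0,255,cv2.THRESH_BINARY_INV+cv2.THRESH_OTSU)
    cs,_=cv2.findContours(m,0,1);k=max(cs,key=cv2.contourArea);r=cv2.minAreaRect(k)
    print(nm,th,(cv2.boxPoints(r)/8+[x0,y0]-.5).round(1).tolist())
E
```

```text
bl_bl [0.5939 0.0288 0.1   ]
bl_br [ 0.6088 -0.0392  0.1   ]
bl_fr [ 0.5646 -0.0477  0.1   ]
bl_fl [0.5498 0.0178 0.1   ]
railfront_l [0.6298 0.0825 0.087 ]
railfront_r [ 0.6248 -0.1295  0.087 ]
ch_fl [0.4852 0.1639 0.075 ]
ch_fr [ 0.4766 -0.2111  0.075 ]
rail_bl [0.6426 0.1615 0.087 ]
rail_br [ 0.6326 -0.2161  0.087 ]
L_fl [0.5896 0.1541 0.1   ]
L_fr [0.5888 0.0857 0.1   ]
R_fl [ 0.5815 -0.1304  0.1   ]
R_fr [ 0.5807 -0.1981  0.1   ]
[[112 112 112 112 112 114 116 113 113]
 [111 112 109 115 106  90  86 113 109]
 [111 103  90  88  88  88  87 114 109]
 [111  90  88  88  88  88  88 116 108]
 [108  58  88  88  88  89  88  76 110]
 [106 100  88  89  88  89  95  51 108]
 [109 109  90  92  46  22 108 116 109]
 [108 110  20 105 112 107 110 111 109]]
top 96.0 [[296.1, 155.7], [320.5, 149.8], [324.6, 167.0], [300.2, 172.9]]
side 139.0 [[277.9, 182.2], [292.5, 182.2], [292.5, 201.1], [277.9, 201.1]]
```

```bash
cat >>h.py <<'E'
from scipy.spatial.transform import Rotation as Ro
def inc(tip,yaw_deg):
    "units of the move from the present pose to fingertip position tip, tool down, tool x at yaw"
    from plant import read_state
    s=read_state();R=Ro.from_rotvec(s["orientation"]);a=np.radians(yaw_deg)
    D=Ro.from_euler("z",a)*Ro.from_rotvec([np.pi,0,0])
    p=np.array(tip)+[0,0,.186]
    print("t",round(s["t"],2),"tip",(s["tool_pos"]+R.apply([0,0,.186])).round(4),"F",np.round(s["force"],2),"open",round(float(s["opening"]),3))
    print("inc",(R.inv().apply(p-s["tool_pos"])/.2).round(4),((R.inv()*D).as_rotvec()/np.pi).round(4))
E
python3 - <<'E'
from h import *
inc((.36,-.27,.27),-1.35)
inc((.51,-.012,.2),-1.35)
E
```

```text
t 0.1 tip [ 0.2273 -0.5547  0.2178] F [-0.01 -0.07 -0.73] open 0.093
inc [ 1.1538 -1.0678 -0.2592] [-5.000e-04  1.000e-04  1.313e-01]
t 0.1 tip [ 0.2273 -0.5547  0.2178] F [-0.01 -0.07 -0.73] open 0.093
inc [ 2.3368 -1.9766  0.0925] [-5.000e-04  1.000e-04  1.313e-01]
```

>>> arm_command(increments=[[0.19,-0.18,-0.2,0,0,0.03],[0.38,-0.36,-0.25,0,0,0.06],[0.57,-0.54,-0.25,0,0,0.09],[0.76,-0.72,-0.25,0,0,0.12],[0.95,-0.9,-0.25,0,0,0.131]], fingers=1, force=20)

```text
t: 0.72
tool_pos: [0.3354, -0.315, 0.4544]
orientation: [-3.141, 0.039, 0.0]
force: [0.6, 0.8, -0.4]
opening: 0.0479
gripper_force: 0.0
```

```bash
python3 - <<'E'
from h import *
inc((.51,-.012,.2),-1.35)
E
```

```text
t 0.72 tip [ 0.3353 -0.3149  0.2684] F [ 0.65  0.83 -0.41] open 0.048
inc [ 0.8349 -1.5362  0.3425] [-0.0001  0.     -0.0005]
```

>>> arm_command(increments=[[0.1,-0.2,0,0,0,0],[0.2,-0.4,0,0,0,0],[0.3,-0.6,0,0,0,0],[0.4,-0.8,0,0,0,0],[0.5,-0.95,0,0,0,0]])

```text
t: 1.35
tool_pos: [0.4397, -0.1272, 0.4545]
orientation: [-3.141, 0.034, 0.0]
force: [-0.5, 0.0, 0.0]
opening: 0.0011
gripper_force: 0.0
```

```bash
python3 - <<'E'
from h import *
inc((.51,-.012,.13),-1.35)
E
```

```text
t 1.35 tip [ 0.4397 -0.1272  0.2685] F [-0.52  0.03  0.03] open 0.001
inc [ 0.3387 -0.5836  0.6925] [-0.0001  0.0001  0.0005]
```

>>> arm_command(increments=[[0.1,-0.2,0.1,0,0,0],[0.2,-0.4,0.3,0,0,0],[0.33,-0.57,0.5,0,0,0],[0.33,-0.57,0.65,0,0,0],[0.33,-0.57,0.69,0,0,0]])

```text
t: 1.98
tool_pos: [0.5069, -0.0159, 0.3139]
orientation: [-3.141, 0.034, 0.008]
force: [0.1, 0.3, 0.4]
opening: 0.0001
gripper_force: 0.0
```

```bash
python3 - <<'E'
from h import *
inc((.515,-.012,.085),-1.35)
from plant import *
import pickle
d={}
for n in("side","top"): d[n]=read_camera(n)
pickle.dump(d,open("d1.pkl","wb"))
a=d["top"]["image"][120:220,230:390];b=d["side"]["image"][120:260,230:350]
o=np.zeros((560,800,3),np.uint8)
a=cv2.resize(a,None,fx=2.75,fy=2.75,interpolation=2);b=cv2.resize(b,None,fx=2.9,fy=2.9,interpolation=2)
o[:a.shape[0],:a.shape[1]]=a;o[:b.shape[0],445:445+b.shape[1]]=b
cv2.imwrite("pics/c1.png",o[:410,:,::-1])
E
```

```text
t 1.98 tip [ 0.506  -0.0158  0.1279] F [0.15 0.27 0.41] open 0.0
inc [ 0.0411 -0.0202  0.2142] [-0.0001  0.0017  0.0006]
```

View pics/c1.png

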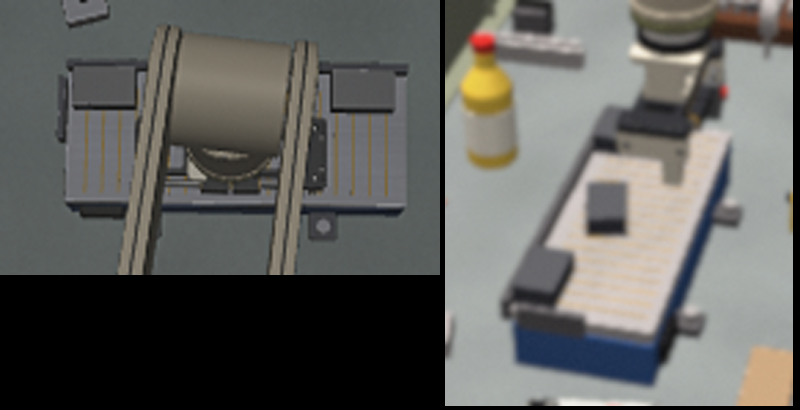

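The side crop shows the closed fingertips at crop (672,183), above the chuck and on the robot's side of the blank (607,208), clear of everything. The arm hides the top view here. Descending now.

>>> arm_command(increments=[[0.02,-0.02,0.06,0,0,0],[0.03,-0.02,0.12,0,0,0],[0.04,-0.02,0.18,0,0,0],[0.04,-0.02,0.2,0,0,0],[0.04,-0.02,0.21,0,0,0]])

```text
t: 2.7
tool_pos: [0.5159, -0.0127, 0.2743]
orientation: [-3.141, 0.036, 0.001]
force: [-0.4, 0.9, 0.5]
opening: 0.0005
gripper_force: 0.0
```

>>> arm_command(increments=[[0.02,0,0,0,0,0],[0.04,0,0,0,0,0],[0.06,0,0,0,0,0],[0.08,0,0,0,0,0],[0.1,0,0,0,0,0]])

```text
t: 3.32
tool_pos: [0.5364, -0.0131, 0.2748]
orientation: [3.141, -0.036, 0.0]
force: [0.4, -0.2, 0.7]
opening: 0.0006
gripper_force: 0.0
```

>>> arm_command(increments=[[0.01,0,0,0,0,0],[0.02,0,0,0,0,0],[0.03,0,0,0,0,0],[0.04,0,0,0,0,0],[0.05,0,0,0,0,0]])

```text
t: 3.95
tool_pos: [0.5459, -0.0133, 0.2746]
orientation: [-3.141, 0.036, 0.001]
force: [-1.7, -0.2, 1.5]
opening: 0.0006
gripper_force: 0.9
```

>>> arm_command(increments=[[0.01,0,0,0,0,0],[0.02,0,0,0,0,0],[0.03,0,0,0,0,0],[0.04,0,0,0,0,0],[0.05,0,0,0,0,0]])

```text
t: 4.58
tool_pos: [0.5561, -0.0136, 0.2747]
orientation: [3.141, -0.036, -0.0]
force: [-1.2, 0.1, -0.9]
opening: 0.0001
gripper_force: 0.8
```

```bash
python3 - <<'E'
from h import *
inc((.5765,-.012,.0875),-1.35)
from plant import *
b=read_camera("side")["image"][150:230,230:340]
cv2.imwrite("pics/c2.png",cv2.resize(b,None,fx=5,fy=5,interpolation=2)[:,:,::-1])
E
```

```text
t 4.58 tip [ 0.5561 -0.0136  0.0887] F [-1.17  0.08 -0.93] open 0.0
inc [ 0.1016 -0.0102  0.0059] [0.     0.     0.0003]
```

View pics/c2.png

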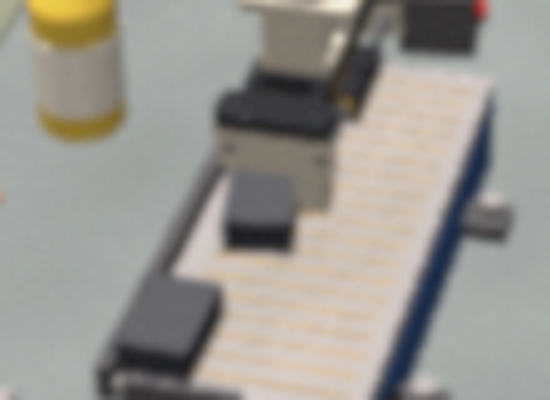

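The fingers at crop (310,180) are in contact with the blank at (258,210) and pushing it squarely. The home blank at (170,320) hasn't moved.

>>> arm_command(increments=[[0.01,0,0,0,0,0],[0.02,0,0,0,0,0],[0.03,0,0,0,0,0],[0.04,0,0,0,0,0],[0.05,0,0,0,0,0]])

```text
t: 5.25
tool_pos: [0.5661, -0.0138, 0.2747]
orientation: [-3.141, 0.036, 0.0]
force: [-2.2, -0.2, -0.4]
opening: 0.0002
gripper_force: 0.7
```

>>> arm_command(increments=[[0.005,0,0,0,0,0],[0.01,0,0,0,0,0],[0.015,0,0,0,0,0],[0.02,0,0,0,0,0],[0.025,0,0,0,0,0]])

```text
t: 5.88
tool_pos: [0.571, -0.0139, 0.2747]
orientation: [-3.141, 0.036, 0.0]
force: [-0.6, -0.1, -0.8]
opening: 0.0004
gripper_force: 0.7
```

>>> arm_command(increments=[[0.002,0,0,0,0,0],[0.004,0,0,0,0,0],[0.006,0,0,0,0,0],[0.008,0,0,0,0,0],[0.01,0,0,0,0,0]])

```text
t: 6.5
tool_pos: [0.573, -0.014, 0.2747]
orientation: [-3.141, 0.036, 0.0]
force: [-1.3, 0.6, -0.3]
opening: 0.0
gripper_force: 0.7
```

Still only sliding friction, so I'll creep on.

>>> arm_command(increments=[[0.002,0,0,0,0,0],[0.004,0,0,0,0,0],[0.006,0,0,0,0,0],[0.008,0,0,0,0,0],[0.01,0,0,0,0,0]])

```text
t: 7.12
tool_pos: [0.575, -0.014, 0.2747]
orientation: [-3.141, 0.036, 0.0]
force: [-1.9, 1.1, -0.4]
opening: 0.0006
gripper_force: 0.9
```

>>> arm_command(increments=[[0.002,0,0,0,0,0],[0.004,0,0,0,0,0],[0.006,0,0,0,0,0],[0.008,0,0,0,0,0],[0.01,0,0,0,0,0]])

```text
t: 7.75
tool_pos: [0.5765, -0.014, 0.2746]
orientation: [-3.141, 0.036, 0.003]
force: [-9.0, 2.0, 3.9]
opening: 0.0006
gripper_force: 4.0
```

>>> arm_command(increments=[[0.001,0,0,0,0,0],[0.002,0,0,0,0,0],[0.002,0,0,0,0,0],[0.002,0,0,0,0,0],[0.002,0,0,0,0,0]])

```text
t: 8.38
tool_pos: [0.5767, -0.0141, 0.2746]
orientation: [-3.141, 0.036, 0.004]
force: [-8.7, 1.2, 4.7]
opening: 0.0009
gripper_force: 4.4
```

```bash
python3 - <<'E'
from h import *
inc((.5,-.012,.0875),-1.35)
from plant import *
s=read_state();print(np.round(s["wrist_torque"],2))
b=read_camera("side")["image"][150:230,230:340]
cv2.imwrite("pics/c3.png",cv2.resize(b,None,fx=6,fy=6,interpolation=2)[:,:,::-1])
E
```

```text
t 8.38 tip [ 0.5761 -0.014   0.0886] F [-8.66  1.16  4.66] open 0.001
inc [-0.3834 -0.0015  0.0063] [-0.      0.0009  0.0002]
[ 0.22  1.55 -0.03]
```

View pics/c3.png

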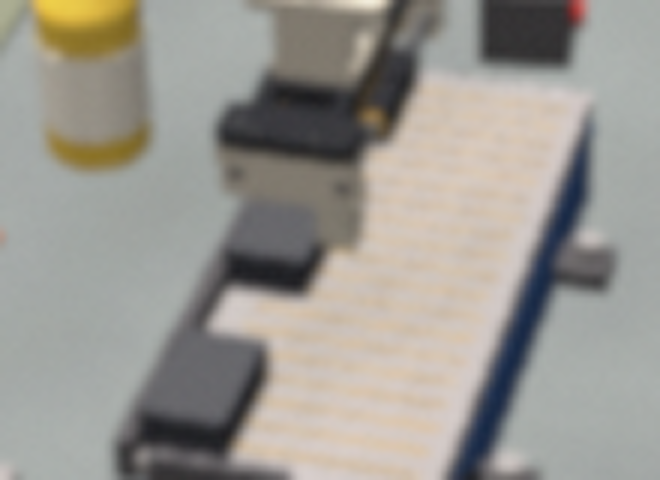

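The side crop shows the blank at (272,245) against the rail, in line with the home blank at (205,385). I'll add a little more push to make it seat fully.

>>> arm_command(increments=[[0.001,0,0,0,0,0],[0.002,0,0,0,0,0],[0.003,0,0,0,0,0],[0.003,0,0,0,0,0],[0.003,0,0,0,0,0]])

```text
t: 9.05
tool_pos: [0.5769, -0.014, 0.2744]
orientation: [-3.141, 0.036, 0.006]
force: [-11.6, 0.4, 6.1]
opening: 0.0008
gripper_force: 5.8
```

Firm and steady, so it's seated. Backing off straight, then up.

>>> arm_command(increments=[[-0.01,0,0,0,0,0],[-0.03,0,0,0,0,0],[-0.07,0,0,0,0,0],[-0.12,0,0,0,0,0],[-0.18,0,0,0,0,0]])

```text
t: 9.68
tool_pos: [0.5412, -0.0132, 0.2748]
orientation: [3.141, -0.036, 0.0]
force: [0.3, -0.8, -0.0]
opening: 0.0006
gripper_force: 0.0
```

>>> arm_command(increments=[[0,0,-0.15,0,0,0],[-0.1,0,-0.3,0,0,0],[-0.2,-0.15,-0.45,0,0,0],[-0.2,-0.4,-0.5,0,0,0],[-0.2,-0.65,-0.5,0,0,0]])

```text
t: 10.3
tool_pos: [0.5045, 0.1186, 0.3766]
orientation: [-3.141, 0.038, -0.006]
force: [0.6, -1.1, -0.2]
opening: 0.0006
gripper_force: 0.0
```

>>> arm_command(increments=[[0,-0.25,0,0,0,0],[0,-0.5,0,0,0,0],[0,-0.75,0,0,0,0],[0,-1,0,0,0,0],[0,-1,0,0,0,0]])

```text
t: 10.92
tool_pos: [0.5083, 0.3203, 0.3744]
orientation: [-3.141, 0.03, 0.001]
force: [0.4, -0.1, 0.3]
opening: 0.0005
gripper_force: 0.0
```

```bash
python3 - <<'E'
from h import *
from plant import *
import pickle
inc((.478,.392,.13),-1.35)
d={n:read_camera(n) for n in("side","top")}
pickle.dump(d,open("d2.pkl","wb"))
a=d["top"]["image"][138:212,240:390];b=d["side"]["image"][150:250,220:340]
o=np.zeros((600,800,3),np.uint8)
a=cv2.resize(a,None,fx=5.3,fy=5.3,interpolation=2);b=cv2.resize(b,None,fx=2,fy=2,interpolation=2)
o[:a.shape[0],:a.shape[1]]=a;o[395:395+b.shape[0],:b.shape[1]]=b
cv2.imwrite("pics/c4.png",o[:,:,::-1])
E
```

```text
t 10.93 tip [0.5082 0.3204 0.1884] F [ 0.45 -0.11  0.32] open 0.0
inc [-0.1582 -0.3553  0.2923] [-0.0002  0.0002  0.0015]
```

View pics/c4.png

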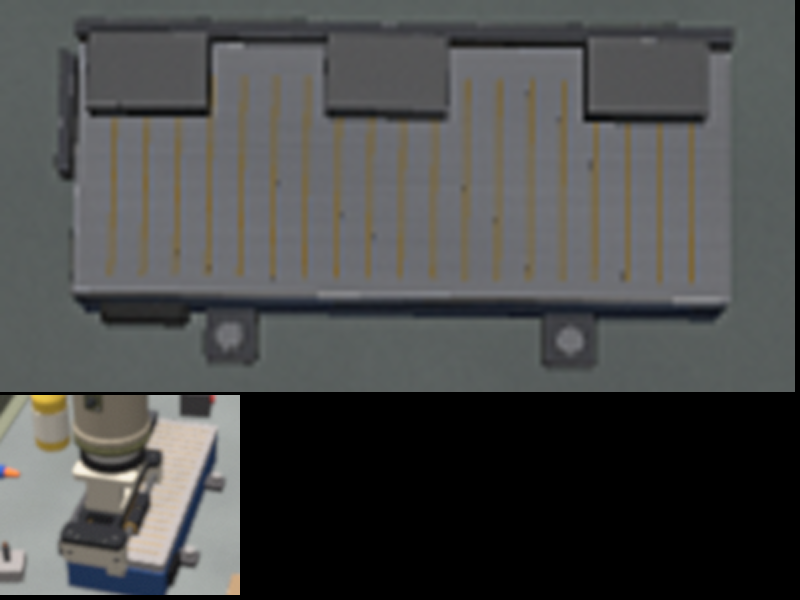

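The crop shows the middle blank at (388,75) with its front edge at row ~112, midway between the home blanks' edges (107 and 115). Its back edge lies on the rail along its whole length, so it is flush. Next is the green button.

>>> arm_command(increments=[[-0.08,-0.18,0,0,0,0],[-0.16,-0.355,0.05,0,0,0],[-0.16,-0.355,0.15,0,0,0],[-0.16,-0.355,0.25,0,0,0],[-0.16,-0.355,0.29,0,0,0]])

```text
t: 11.65
tool_pos: [0.4792, 0.3875, 0.3143]
orientation: [3.139, -0.038, -0.004]
force: [-0.3, -0.7, -0.5]
opening: 0.0005
gripper_force: 0.0
```

```bash
python3 - <<'E'
from h import *
from plant import *
inc((.478,.392,.100),-1.35)
b=read_camera("side")["image"][220:330,230:350]
cv2.imwrite("pics/c5.png",cv2.resize(b,None,fx=5,fy=5,interpolation=2)[:,:,::-1])
E
```

```text
t 11.65 tip [0.4787 0.3871 0.1283] F [-0.26 -0.74 -0.46] open 0.0
inc [-0.006  -0.0227  0.1413] [ 0.0007  0.0008 -0.0003]
```

View pics/c5.png

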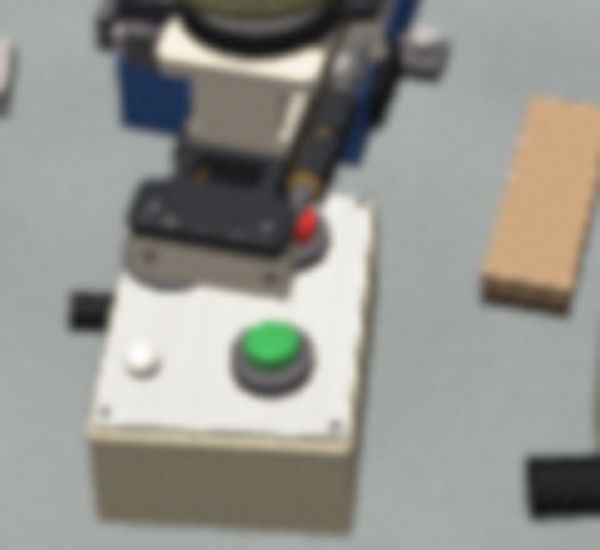

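```bash
python3 - <<'E'
from h import *
from plant import *
c=read_camera("side");s=read_state();R=Ro.from_rotvec(s["orientation"])
for dz in(.186,.167,.13,.1):
    q=s["tool_pos"]+R.apply([0,0,dz]);print(dz,q.round(4),((proj(c,q)-[230,220])*5).round(0))
print("green",((proj(c,[.478,.392,.097])-[230,220])*5).round(0))
b=c["image"][220:330,230:350]
cv2.imwrite("pics/c6.png",cv2.resize(b,None,fx=5,fy=5,interpolation=2)[:,:,::-1])
import pickle
d=pickle.load(open("d2.pkl","rb"))["side"];p=np.array([.5082,.3204,.1884]);print("c4 tip",((proj(d,p)-[220,150])*2+[0,395]).round())
E
```

```text
0.186 [0.4789 0.3876 0.129 ] [267. 284.]
0.167 [0.4789 0.3876 0.148 ] [265. 256.]
0.13 [0.479  0.3877 0.185 ] [263. 200.]
0.1 [0.479  0.3878 0.215 ] [261. 153.]
green [268. 336.]
c4 tip [116. 572.]
```

View pics/c6.png

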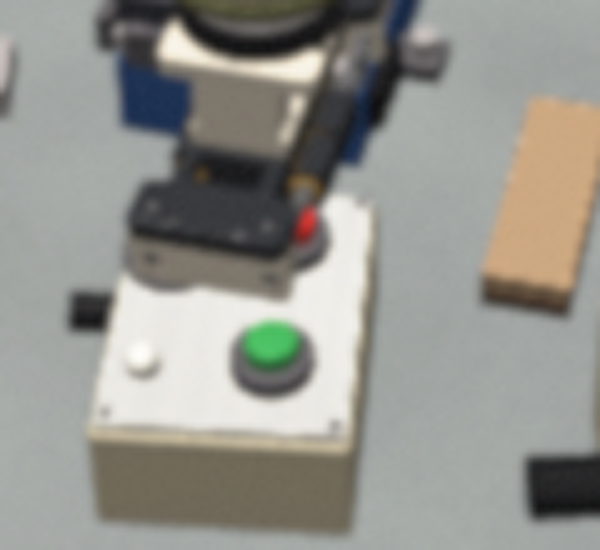

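The crop shows the closed tips at crop (280,290), where my projection puts them (267,284), directly above the green cap (272,343). The wide plate is the gripper body's near end, well above the panel. Pressing.

>>> arm_command(increments=[[0,-0.01,0.03,0,0,0],[0,-0.02,0.06,0,0,0],[0,-0.02,0.09,0,0,0],[0,-0.02,0.12,0,0,0],[0,-0.02,0.13,0,0,0]])

```text
t: 12.38
tool_pos: [0.479, 0.3932, 0.29]
orientation: [3.141, -0.036, -0.001]
force: [-0.7, -0.3, 0.6]
opening: 0.0003
gripper_force: 0.0
```

>>> arm_command(increments=[[0,0,0.006,0,0,0],[0,0,0.012,0,0,0],[0,0,0.018,0,0,0],[0,0,0.024,0,0,0],[0,0,0.03,0,0,0]])

```text
t: 13.0
tool_pos: [0.4793, 0.3933, 0.2847]
orientation: [-3.141, 0.036, -0.0]
force: [-0.2, 0.5, -0.4]
opening: 0.0005
gripper_force: 0.0
```

>>> arm_command(increments=[[0,0,0.005,0,0,0],[0,0,0.01,0,0,0],[0,0,0.015,0,0,0],[0,0,0.02,0,0,0],[0,0,0.025,0,0,0]])

```text
t: 13.62
tool_pos: [0.4792, 0.3933, 0.2799]
orientation: [-3.141, 0.036, -0.0]
force: [-1.4, -1.2, 2.7]
opening: 0.0009
gripper_force: 1.7
```

>>> arm_command(increments=[[0,0,0.003,0,0,0],[0,0,0.006,0,0,0],[0,0,0.009,0,0,0],[0,0,0.012,0,0,0],[0,0,0.012,0,0,0]])

```text
t: 14.25
tool_pos: [0.4793, 0.3933, 0.2774]
orientation: [-3.141, 0.036, -0.0]
force: [-1.9, -2.1, 5.2]
opening: 0.0008
gripper_force: 2.4
```

>>> arm_command(increments=[[0,0,0.002,0,0,0],[0,0,0.004,0,0,0],[0,0,0.006,0,0,0],[0,0,0.006,0,0,0],[0,0,0.006,0,0,0]])

```text
t: 14.88
tool_pos: [0.4793, 0.3933, 0.2773]
orientation: [-3.141, 0.036, -0.001]
force: [-4.8, -3.1, 12.0]
opening: 0.0006
gripper_force: 6.0
```

The button has hit its stop: 12 N and no further travel. Releasing and withdrawing.

>>> arm_command(increments=[[0,0,-0.01,0,0,0],[0,0,-0.03,0,0,0],[0,0,-0.06,0,0,0],[0,0,-0.15,0,0,0],[0,0,-0.3,0,0,0]])

```text
t: 15.5
tool_pos: [0.4789, 0.393, 0.3362]
orientation: [3.14, -0.036, -0.003]
force: [-0.3, 0.2, -0.1]
opening: 0.0004
gripper_force: 0.0
```

>>> arm_command(increments=[[0,0,-0.2,0,0,0],[0,0,-0.4,0,0,0],[-0.1,0,-0.5,0,0,0],[-0.1,0,-0.5,0,0,0],[-0.1,0,-0.5,0,0,0]])

```text
t: 16.12
tool_pos: [0.4594, 0.3936, 0.4356]
orientation: [3.141, -0.036, -0.0]
force: [-0.1, -0.1, -0.5]
opening: 0.0005
gripper_force: 0.0
```

```bash
python3 - <<'E'
from h import *
from plant import *
c=read_camera("top");a=c["image"][130:220,230:390];b=read_camera("side")["image"][220:330,230:350]
o=np.zeros((600,800,3),np.uint8)
a=cv2.resize(a,None,fx=4,fy=4,interpolation=2);b=cv2.resize(b,None,fx=2,fy=2,interpolation=2)
o[:360,:640]=a;o[365:585,:240]=b;cv2.imwrite("pics/c7.png",o[:,:,::-1])
s=read_state();print(s["t"],s["force"],s["dq"])
E
```

```text
16.225 [0.20808762 0.03287839 0.90951857] [-4.83817267e-05  3.11862423e-03  2.14366928e-04  1.97663955e-04
  2.09035467e-03 -3.29247840e-04]
```

View pics/c7.png

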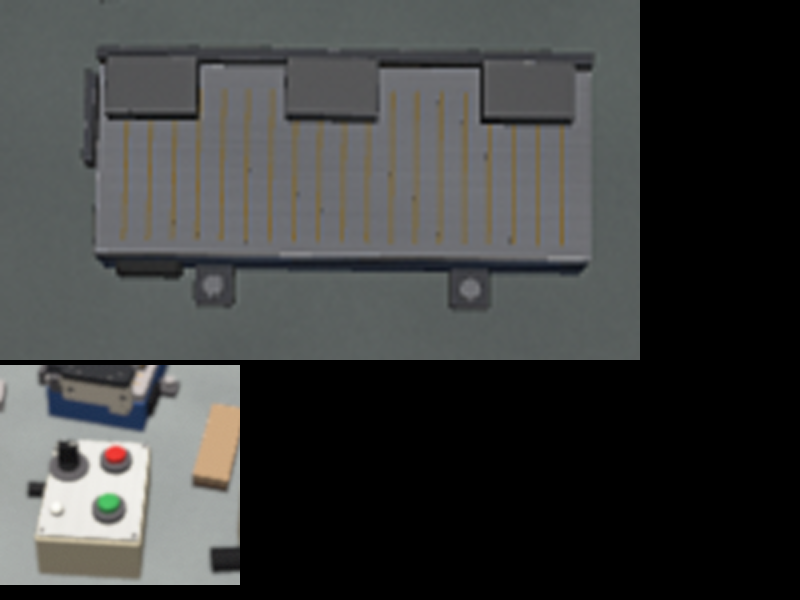

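All three blanks lie in line on the rail (top crop row ~85), the green button is up again at (108,503), and the arm is clear. Handing in.

```bash
python3 -c "
from plant import *
print(close_job())"
```

```text
the job is handed in; nothing more can be done
None
```

The out-of-line blank is flush against the rear rail; the green button was then pressed to its stop and came up again, the arm is clear, and the job was handed in after about 16 s, though the hand-in returned no verdict.

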